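# Reset the wax melter's cut-out with its key

## Robot

A 7-joint arm with a two-finger parallel gripper is mounted at the origin on the work surface. World frame = base frame: x ahead of the robot, y to its left, z up, the work surface at z = 0. Lengths are in mm, angles in rad, forces in N, time in s.
With the tool pointing down it reaches from about 350 to 775 mm from the base axis. Payload 3.1 kg.
Tool frame: the origin (TCP) lies at the very end of the fingers, on their centre line; the grasp point (between the pads) lies 19 mm behind it; z points along the fingers, y is the line along which they close (so a half turn about z gives the same grasp; the last joint's range is limited). The gripper opens to 85 mm and grips with 20 to 120 N. Pads are 22 mm wide; open, the fingers measure 114 mm over their backs; the gripper's body (76 mm by 85 mm) begins 54 mm behind the grasp point. The pads swing forward as they close: fully open they stand 13 mm farther back than shut.
Start: joints at [1.208, 0.311, 0.014, 1.512, -0.004, 1.319, -0.027], TCP at [173.462, -521.947, 208.304] pointing down, gripper open.
Joint ranges: [-2.7, 2.7], [-0.3, 1.91], [-1.27, 1.3], [0.12, 2.57], [-1.44, 4.58], [0.2, 2.03], [-3.05, 3.05]. Speed limits (rad/s): [2.79, 2.79, 3.14, 3.14, 3.14, 3.14, 3.14].

## Interface

Orientations are given as a 3x3 rotation matrix whose columns are the frame's x, y, z axes.
In Python, from rig import get_obs, capture, sign_off, boxes_of, trace gives the robot as it stands. The module is installed in compiled form; this text tells all that it offers.
- The arm moves only by the tool send_rows, never from a script. Its argument "deltas" is a list that holds one entry, the list of rows, each a list of 7 numbers: the closure, from 0 (fully open) to 1 (shut), then the shift along the tool's x, y, z scaled (see below), then the turn, a rotation vector about the tool's x, y, z scaled (see below). In form: [[[fingers, x, y, z, ax, ay, az], ...]]. A call has 1 to 20 rows; each row shifts and turns the commanded pose from where the row before left it, along the tool's axes as they then stand; what a row does not reach is not made up. The controller multiplies each number of a shift by 6 cm and each number of a turn by 2 pi rad. A row lasts 1/8 s, in which the tool goes at most 62.5 mm and 10.7 degrees, less where a joint would pass 70% of its speed; a pose out of reach is approached as far as the arm can. A call with a number of a shift or a turn outside -1 to 1 is refused whole. A call with a gripper value outside its range is refused whole. The fingers move at their own pace and stop on an object; "squeeze" is the grip in N (left out, the last holds). Time passes only in rows, so rows that do not move let the fingers close. It gives the time, the measured TCP pose, the force, the opening and the grip force at its end, in the units of the state.
- get_obs(): the state, without advancing time (a new reading comes with each control period).
- capture(name): name is "scene" or "top" or "wrist"; returns a dict with "img" (384x512x3 uint8, red, green, blue), "camera_matrix" (3x3 intrinsics, pixels), "origin" and "orientation" of the camera in the world; the wrist camera has in their place "tool_from_camera" (4x4, takes a point from camera to tool coordinates, whose origin is the TCP and whose axes are the flange's). Camera axes: x right, y down, z forward; pixel columns grow to the right and rows downward; lengths in mm; the calibration is good to about 2 mm. A picture is of the moment at which its call begins: read the wrist's pose just before it. There is no depth.
- sign_off(): hands the job in; it is judged then, once.
Trained networks look in the newest picture that a camera, given by its name, has taken for a name from the list of things; names that differ only in an ending like _2 or _b are one class to them, and where a whole thing is asked for, a point or a joint stands for the part that bears it (a point fixed in the world has none). Each returns a list of dicts, best first, with "p" (0 to 1); they miss things now and then, are a little off and sometimes report something else, mostly with a low value. They report only what shows in the picture. A call takes as long as a camera call. They do not tell look-alikes from the thing itself.
- boxes_of(camera, label): "point" ([column, row] in pixels, amid what is visible of it).
- trace(camera, label): "region" (384x512 bool, what is visible of it) and "point" ([column, row] in pixels, amid what is visible of it).
The state is a dict: "clock": time; "joints": joint angles; "qd": joint speeds; "joint_torque": joint torques, N m; "tcp_pos": TCP position; "ee_rot": TCP orientation; "contact_force": force on the tool from outside, world axes, zero at the start; "torque": the same for the moment, N m; "gripper_width": finger opening in mm; "finger_force": force on a finger pad.
Only numpy, scipy, OpenCV 4.12 (cv2) and the standard library are available. Lean on these libraries where they do the work, as an engineer would, in place of code of your own. Each camera call takes 0.05 s, during which the arm holds its last target. There are 200 camera calls.

## Task

Someone left a jar standing on the keyhole of the wax melter's control box: set it down upright on the round cork mat. Then take the pink key from the stand, push it fully home in the keyhole, turn it clockwise to its stop so that the indicator goes green, turn it all the way back home, pull it out and put it back down in the pocket it came from. Leave the other two keys and everything else as they stand.

Things in the scene. Friction and masses are not known exactly. Their poses are not given: they have to be found in the camera images.
- box: Fixed grey control box, 130 (x) x 170 (y) x 70 mm high; origin at the centre of its underside. Left or right of the middle, turned up to 0.6 rad. On its flat top: the brass-edged keyhole at local (0, -40 mm) and the indicator window at local (0, +35 mm). Just under the 8 mm top face the plug's slot is 9.2 mm wide; the key's lugs cannot come up past the face while turned.
- keyhole (a point): Centre of the keyhole's mouth on the box's top, 70 mm above the table; axes as the box's (z up). A straight vertical slot, 28 mm along local x by 10 mm along local y, edges slightly bevelled: the key enters with its broad side along local x (either way round) and goes 40 mm deep, until its collar rests on the face.
- lock (a joint): Angle of the lock's plug (rad): 0 home (so at the start), 1.57 at the stop; grows as the key turns clockwise seen from above. Dry friction 0.05 N m, no spring: it stays where left. The key has about 0.1 rad of play in the plug each way: turn it that much past a quarter turn, and past straight on the way back, to bring the plug right to its stop and right home.
- flag (a joint): Slide of the indicator plate under the window (m): 0 shows red, about 0.028 shows green. The plug pushes it across as it turns to its stop; it stays green when the key goes back.
- key_pink: Loose key with a pink bow, 98 mm long, 70 g, upright in a pocket of the stand. Origin: centre of its lower tip; z up, x along its broad side; same after half a turn. Foot 0 to 28 mm: 24 mm wide (x), 7 mm thick (y), lower edge rounded (3.5 mm). Round shaft 7 mm thick. Collar 26 mm wide, 40 to 44 mm up. Bow: flat plate 40 mm wide (x), 9 mm thick (y), 56 to 98 mm up: grip it across the 9 mm.
- key_pink_bow (a point): Centre of the pink key's bow, 77 mm above its tip; axes as the key's.
- key_blue: A key of the same shape with a blue bow, in another pocket of the stand; to be left alone. Origin as the pink key's.
- key_yellow: A key of the same shape with a yellow bow, in another pocket of the stand; to be left alone. Origin as the pink key's.
- stand: Fixed wooden stand, 180 (x) x 52 (y) x 60 mm high, on the side the box leaves free, long side across the table, turned up to 0.6 rad; origin at the centre of its underside. Pockets at local x = -56, 0, 56 mm: bevelled slots 29.5 mm (x) by 11 mm (y), 50 mm deep. Keys stand in them on their collars, 40 mm deep, broad sides along local x, bow edges 16 mm apart. Which key is where varies.
- jar: Loose amber jar with a white cap, 60 mm wide, 75 mm tall, 0.2 kg; origin at the centre of its underside. It starts upright on the box's top over the keyhole, off its centre by up to 10 mm.
- mat: Fixed round cork mat, 100 mm wide, 6 mm thick; origin at the centre of its underside. One of a row of three (mat, pitcher, tall cups, in any order) that runs away from the robot between the box and the stand.
- pitcher: Loose steel pouring pitcher, 80 mm wide and 120 mm tall with a handle at its +y side; origin at the centre of its underside. In the row between box and stand; leave it.
- tumbler: Loose glass tumbler, 72 mm wide, 85 mm tall, behind; origin at its underside. Leave it.
- cups_tall: Loose stack of white paper cups, 84 mm wide, 190 mm tall, in the row between box and stand; origin at its underside. Leave it.
- cups_red: Loose stack of red paper cups, 68 mm wide, 85 mm tall, behind; origin at its underside. Leave it.
- mould: Loose pink silicone mould disc, 90 mm wide, 12 mm thick, near the robot; origin at its underside. Leave it.
- tin: Loose metal tin, 64 mm wide, 45 mm tall, near the robot; origin at its underside. Leave it.
Mind the look-alikes: they are no part of the job. Of the things that look like the key_pink, the middle-sized one is meant.

How it is judged (in metres and radians):
On the way, in this order (a step that is already met when the one before it is completed fails the run):
1. the jar stands upright on the cork mat, let go (horizontal distance between jar and mat below 0.022 m and z of jar in the frame of mat below 0.01 m and angle between jar's own z axis and vertical below 0.1 rad and contact force between the fingers and jar below 0.3 N), for 0.2 s.
2. the pink key is fully home in the keyhole, the lock still unturned (horizontal distance between key_pink and keyhole below 0.006 m and z of key_pink in the frame of keyhole below -0.034 m and value of joint lock below 0.2 rad), for 0.1 s.
3. with the pink key in it, the lock is turned to its stop and the indicator is green (horizontal distance between key_pink and keyhole below 0.006 m and z of key_pink in the frame of keyhole below -0.034 m and value of joint lock above 1.45 rad and value of joint flag above 0.022 m), for 0.1 s.
4. with the pink key still in it, the lock is turned back home (horizontal distance between key_pink and keyhole below 0.006 m and z of key_pink in the frame of keyhole below -0.034 m and value of joint lock below 0.12 rad), for 0.1 s.
5. the pink key is pulled out of the keyhole (z of key_pink in the frame of keyhole above 0.005 m), for 0.1 s.
At the end, for the whole second after the job is handed in: The pink key stands at rest in the pocket it came from (within 8 mm of its starting place, upright within 0.12 rad), the lock is home (below 0.15 rad), the indicator is green (flag above 22 mm), and the jar stands at rest upright (within 0.1 rad) on the cork mat, within 22 mm of its centre (horizontal distance between jar and mat below 0.022 m and z of jar in the frame of mat below 0.01 m and angle between jar's own z axis and vertical below 0.1 rad and value of joint lock below 0.15 rad and value of joint flag above 0.022 m and distance of key_pink from where it was at the start of the episode below 0.008 m and angle between key_pink's own z axis and vertical below 0.12 rad and linear speed of each of key_pink, jar below 0.02 m/s); the robot touches nothing.
It fails at once if the blue or the yellow key is moved by more than 15 mm or tipped (distance of any of key_blue, key_yellow from where it was at the start of the episode above 0.015 m or angle between any of key_blue, key_yellow's own z axis and vertical above 0.35 rad).
It fails at once if the pitcher or the tumbler is moved by more than 30 mm or tipped (distance of any of pitcher, tumbler from where it was at the start of the episode above 0.03 m or angle between any of pitcher, tumbler's own z axis and vertical above 0.35 rad).
It fails at once if a stack of cups is moved by more than 30 mm or tipped (distance of any of cups_tall, cups_red from where it was at the start of the episode above 0.03 m or angle between any of cups_tall, cups_red's own z axis and vertical above 0.35 rad).
It fails at once if the mould or the tin is moved by more than 30 mm or tipped (distance of any of mould, tin from where it was at the start of the episode above 0.03 m or angle between any of mould, tin's own z axis and vertical above 0.35 rad).
It fails at once if the jar is tipped by more than 0.6 rad (angle between jar's own z axis and vertical above 0.6 rad).
It also fails if it takes over 72 s, if anything falls off the work surface, if the arm or the gripper's body presses on something with over 40 N, if the wrist force passes 120 N, or if a joint passes its speed limit or range.

## Working session

There is one attempt and no reset: what is moved stays moved. The work goes in short steps, Python scripts to look and compute and a tool call to move; the robot and the scene stay as the last step left them, time stands still between calls to the robot, and variables do not carry over. Pictures are saved under pics/ and viewed, at most 11 in all, crops included, and the job is handed in when it is done.

Besides the shell and the picture viewer there is one more tool, called as name(argument=value, ...) on one line, values as JSON. send_rows: Moves the arm, as the interface text tells. Its arguments: {"type":"object","properties":{"deltas":{"type":"array","items":{"type":"array","items":{"type":"array","items":{"type":"number"}}}},"squeeze":{"type":"number"}},"required":["deltas"]}

```bash
mkdir -p pics; cat > h.py <<'E'
import numpy as np, cv2, json
from rig import get_obs, capture, sign_off, boxes_of, trace
def cam(name):
    o=get_obs() if name=="wrist" else None
    c=capture(name)
    K=np.array(c["camera_matrix"])
    if name=="wrist":
        T=np.eye(4);T[:3,:3]=np.array(o["ee_rot"]);T[:3,3]=o["tcp_pos"]
        M=T@np.array(c["tool_from_camera"]);O,R=M[:3,3],M[:3,:3]
    else: O,R=np.array(c["origin"]),np.array(c["orientation"])
    return dict(img=c["img"],K=K,O=O,R=R)
def ray(c,p):
    d=c["R"]@np.linalg.inv(c["K"])@np.array([p[0],p[1],1.]);return d/np.linalg.norm(d)
def atz(c,p,z):
    d=ray(c,p);return c["O"]+d*(z-c["O"][2])/d[2]
def tri(c1,p1,c2,p2):
    d1,d2=ray(c1,p1),ray(c2,p2)
    s=np.linalg.lstsq(np.c_[d1,-d2],c2["O"]-c1["O"],rcond=None)[0]
    a,b=c1["O"]+s[0]*d1,c2["O"]+s[1]*d2
    return (a+b)/2,np.linalg.norm(a-b)
def proj(c,P):
    q=c["K"]@(c["R"].T@(np.array(P)-c["O"]));return q[:2]/q[2]
def save(n,im): cv2.imwrite("pics/"+n,cv2.cvtColor(np.ascontiguousarray(im),cv2.COLOR_RGB2BGR))
E
python3 - <<'E'
from h import *
np.set_printoptions(precision=1,suppress=True)
o=get_obs();print({k:np.round(v,3).tolist() for k,v in o.items()})
cs={n:cam(n) for n in("scene","top")}
for n in cs:
    save(n+"0.png",cs[n]["img"]);print(n,cs[n]["O"],cs[n]["R"].tolist())
for l in["box","key_pink","key_blue","key_yellow","stand","jar","mat","pitcher","tumbler","cups_tall","cups_red","mould","tin","flag"]:
    r={n:boxes_of(n,l) for n in cs}
    print(l,{n:[(np.round(x["point"]).tolist(),round(x["p"],2)) for x in r[n][:4]] for n in r}, tri(cs["scene"],r["scene"][0]["point"],cs["top"],r["top"][0]["point"]) if r["scene"] and r["top"] else "")
E
```

```text
{'clock': 0.0, 'joints': [1.208, 0.312, 0.014, 1.513, -0.004, 1.319, -0.027], 'qd': [0.001, -0.002, 0.001, -0.001, -0.0, -0.001, -0.001], 'joint_torque': [-0.0, -37.991, 0.146, -23.059, 0.012, 0.014, -0.0], 'tcp_pos': [173.187, -521.192, 207.21], 'ee_rot': [[0.949, 0.315, -0.001], [0.315, -0.949, 0.002], [-0.0, -0.002, -1.0]], 'contact_force': [0.509, -0.754, 0.257], 'torque': [-0.015, 0.043, -0.003], 'finger_force': 0.0, 'gripper_width': 85.082}
scene [888.4 365.9 949. ] [[-0.7274879206109057, 0.580169430823293, -0.36628507600419247], [0.685987696269272, 0.6045271572986629, -0.4049293724287914], [-0.013498367767906035, -0.5458482826084315, -0.8377752959123516]]
top [ 423.3  -24.  1171.3] [[0.006985619667885246, -0.9949273534586163, 0.10035318857758956], [-0.9999139262267605, -0.008064492963208148, -0.010349110639622405], [0.011105910842449395, -0.10027225584916279, -0.9948980517878602]]
box {'scene': [([340.0, 281.0], 0.75)], 'top': [([152.0, 201.0], 0.79)]} (array([516.5, 224.8,  38.6]), np.float64(2.576068816556146))
key_pink {'scene': [([126.0, 150.0], 0.89), ([180.0, 104.0], 0.6
[... 1294 characters left out ...]
))
cups_tall {'scene': [([244.0, 196.0], 0.74)], 'top': [([242.0, 180.0], 0.68)]} (array([561.7, -20. , 134.6]), np.float64(4.058983544984233))
cups_red {'scene': [([148.0, 206.0], 0.89)], 'top': [([300.0, 134.0], 0.97)]} (array([ 700.4, -180.2,   61.3]), np.float64(1.8594312931013448))
mould {'scene': [([396.0, 239.0], 0.56)], 'top': [([152.0, 268.0], 0.88)]} (array([329.4, 232.9, -16. ]), np.float64(6.985989858254633))
tin {'scene': [([246.0, 125.0], 0.75)], 'top': [([321.0, 262.0], 0.81)]} (array([ 351.1, -242.8,   -0.9]), np.float64(3.6758355061776125))
flag {'scene': [([353.0, 286.0], 0.54)], 'top': [([140.0, 199.0], 0.45)]} (array([518.8, 251.9,  62.3]), np.float64(2.2892581909151923))
```

View pics/scene0.png

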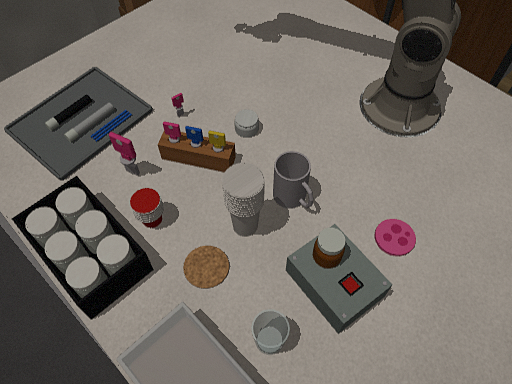

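View pics/top0.png

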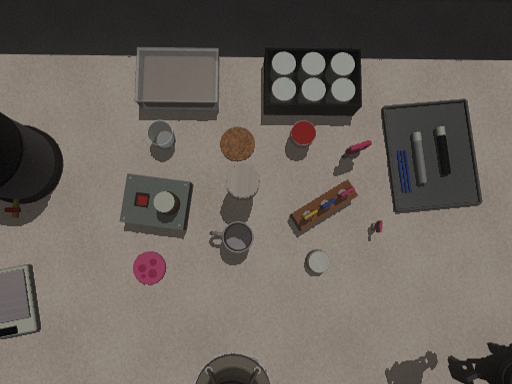

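Scene view: pink look-alikes are the large key (122,148), the small key (177,102), and the middle-sized one in the stand (173,131), which is top view (344,192) and is the one meant. The jar is at (328,251), the mat at (208,267) (top 238,143), and the box indicator at (350,284). The stand runs along the wood block at (197,150).

```bash
cat >> h.py <<'E'
np.set_printoptions(precision=2,suppress=True)
def plan(P,yaw=None):
    """print rows-to-go: turn (about tool z) then shift in tool axes after turn; yaw=world angle of tool y axis (mod pi)"""
    o=get_obs();R=np.array(o["ee_rot"]);p=np.array(o["tcp_pos"])
    y0=np.arctan2(R[1,1],R[0,1]);dy=0
    if yaw is not None:
        dy=(yaw-y0+np.pi/2)%np.pi-np.pi/2
    # desired upright pose at yaw
    a=y0+dy;Y=np.array([np.cos(a),np.sin(a),0]);Z=np.array([0,0,-1.]);X=np.cross(Y,Z);Rd=np.c_[X,Y,Z]
    from scipy.spatial.transform import Rotation as Ro
    rv=Ro.from_matrix(R.T@Rd).as_rotvec()
    d=Rd.T@(np.array(P)-p)
    print("turn units",np.round(rv/2/np.pi,4),"shift units",np.round(d/60,3),"q7",np.round(o["joints"][6],2),"yaw now",round(y0,3))
E
python3 - <<'E'
from h import *
cs={n:cam(n) for n in("scene","top")}
c=capture("wrist");print(np.array(c["tool_from_camera"]),c["camera_matrix"])
t=cs["top"]
for l,z in[("box",70),("stand",60),("jar",75+70),("mat",6)]:
    for r in trace("top",l)[:2]:
        m=r["region"].astype(np.uint8)
        cnt=max(cv2.findContours(m,0,2)[0],key=cv2.contourArea)
        w=np.array([atz(t,q,z)[:2] for q in cnt[:,0]],np.float32)
        print(l,round(r["p"],2),r["point"],"rect",cv2.minAreaRect(w),"circ",cv2.minEnclosingCircle(w))
# mat centre in both by colour-free points
m1=[r for r in trace("scene","mat")][0]["point"];print(m1,atz(cs["scene"],m1,6),atz(t,(238,143.5),6))
for l,a,b in[("pinkbow",(173,131),(344.5,192)),("matt",(207,266.5),(238,143.5)),("jarcap",(331.5,239),(164,203))]:print(l,tri(cs["scene"],a,t,b))
plan([500,-250,330])
E
```

```text
[[  -0.     -0.96   -0.28   71.6 ]
 [   1.     -0.      0.     -0.39]
 [  -0.     -0.28    0.96 -165.5 ]
 [   0.      0.      0.      1.  ]] [[274.52   0.   256.43]
 [  0.   274.52 189.42]
 [  0.     0.     1.  ]]
box 0.6 [149.9, 199.8] rect ((513.659423828125, 206.23641967773438), (180.29322814941406, 129.75575256347656), 82.69224548339844) circ ((515.0767822265625, 206.40650939941406), 108.3351058959961)
stand 0.97 [317.5, 204.8] rect ((508.2431945800781, -241.63613891601562), (54.81864929199219, 185.22012329101562), 32.330894470214844) circ ((508.3453369140625, -242.2373809814453), 93.91183471679688)
jar 0.58 [169.8, 202.2] rect ((504.9885559082031, 165.4813232421875), (61.91118621826172, 53.803348541259766), 45.9277458190918) circ ((504.922119140625, 166.11923217773438), 32.01488494873047)
mat 0.73 [299.8, 132.5] rect ((716.286376953125, -193.1251220703125), (71.94091033935547, 79.30039978027344), 89.80918884277344) circ ((716.4864501953125, -191.5177459716797), 41.17085647583008)
mat 0.57 [232.8, 145.0] rect ((685.3820190429688, -6.893833160400391), (95.94290924072266, 94.35367584228516), 0.5697157382965088) circ ((686.3262939453125, -6.008559703826904), 49.32215881347656)
[208.1, 271.4] [694.57   8.28   6.  ] [685.2  -8.3   6. ]
pinkbow (array([ 539.63, -290.96,   88.43]), np.float64(0.44834576717855723))
matt (array([687.11,  -7.39,  -5.72]), np.float64(2.061618028062375))
jarcap (array([503.91, 172.38, 135.26]), np.float64(2.619801531692186))
turn units [ 0.  0. -0.] shift units [ 6.59 -2.58 -2.03] q7 -0.03 yaw now -1.25
```

send_rows(deltas=[[[0, 0.82, -0.32, -0.13, 0, 0, 0], [0, 0.82, -0.32, -0.13, 0, 0, 0], [0, 0.82, -0.32, -0.13, 0, 0, 0], [0, 0.82, -0.32, -0.13, 0, 0, 0], [0, 0.82, -0.32, -0.13, 0, 0, 0], [0, 0.82, -0.32, -0.13, 0, 0, 0], [0, 0.82, -0.32, -0.13, 0, 0, 0], [0, 0.82, -0.32, -0.13, 0, 0, 0], [0, 0, 0, 0, 0, 0, 0], [0, 0, 0, 0, 0, 0, 0]]])

```text
clock: 3.15
tcp_pos: [498.1, -252.6, 270.4]
ee_rot: [[0.949, 0.315, -0.001], [0.315, -0.949, -0.001], [-0.001, 0.0, -1.0]]
contact_force: [-0.4, -1.1, -0.2]
gripper_width: 85.4
finger_force: 0.0
```

```bash
python3 - <<'E'
from h import *
o=get_obs();print(o["clock"],o["tcp_pos"],o["ee_rot"][0])
w=cam("wrist");save("w1.png",w["img"]);np.save("w1.npy",w,allow_pickle=True)
for l,z in[("stand",60),("key_pink",98+20),("key_blue",118),("key_yellow",118)]:
    for r in trace("wrist",l)[:3]:
        m=r["region"].astype(np.uint8)
        cnt=max(cv2.findContours(m,0,2)[0],key=cv2.contourArea)
        v=np.array([atz(w,q,z)[:2] for q in cnt[:,0]],np.float32)
        print(l,round(r["p"],2),r["point"],"rect",cv2.minAreaRect(v))
plan([505,168,300],1.45)
E
```

```text
3.15 [ 498.1  -252.61  270.44] [ 0.95  0.32 -0.  ]
stand 0.56 [257.3, 142.6] rect ((511.066162109375, -243.29891967773438), (57.023983001708984, 181.65682983398438), 31.462875366210938)
key_pink 0.91 [333.5, 216.0] rect ((473.4620666503906, -360.5546875), (41.6182975769043, 23.577606201171875), 46.43659591674805)
key_pink 0.85 [297.3, 145.7] rect ((544.7203979492188, -286.36212158203125), (23.378332138061523, 39.50354766845703), 31.030864715576172)
key_pink 0.63 [357.9, 58.7] rect ((652.9811401367188, -318.51837158203125), (32.599639892578125, 80.7437744140625), 42.57012939453125)
key_blue 0.76 [251.2, 157.9] rect ((515.9994506835938, -240.31744384765625), (24.023395538330078, 39.219505310058594), 32.56956100463867)
key_blue 0.39 [3.9, 94.8] rect ((485.32666015625, 36.936439514160156), (26.561674118041992, 7.394904136657715), 3.434532642364502)
key_yellow 0.75 [212.6, 165.8] rect ((487.10986328125, -195.6612548828125), (21.13574981689453, 42.37466812133789), 36.933719635009766)
key_yellow 0.59 [255.3, 8.1] rect ((656.0631103515625, -198.95826721191406), (16.767732620239258, 45.200260162353516), 18.368377685546875)
key_yellow 0.53 [56.4, 52.8] rect ((558.2332763671875, -20.83697509765625), (89.90738677978516, 151.22378540039062), 14.818157196044922)
turn units [0.   0.   0.07] shift units [-0.72 -6.99 -0.49] q7 -0.87 yaw now -1.253
```

View pics/w1.png

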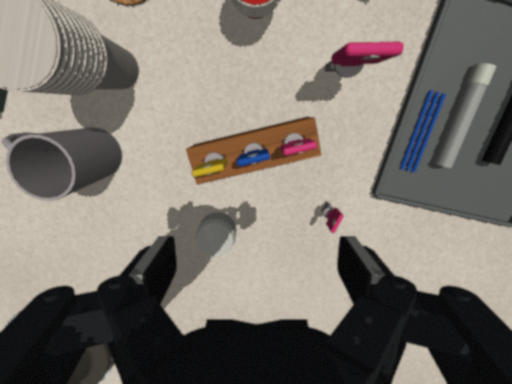

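Wrist view: the middle-sized pink key is in the stand's right end pocket (300,147). The small one (333,215) and the large one (367,52) are outside it. The stand rectangle agrees with the top view. Next I go over the jar.

send_rows(deltas=[[[0, 0, 0, -0.25, 0, 0, 0.025], [0, 0, 0, -0.25, 0, 0, 0.025], [0, 0.02, -1, 0, 0, 0, 0], [0, 0.02, -1, 0, 0, 0, 0], [0, 0.02, -1, 0, 0, 0, 0], [0, 0.02, -1, 0, 0, 0, 0], [0, 0.02, -1, 0, 0, 0, 0], [0, 0, -1, 0, 0, 0, 0], [0, 0, -1, 0, 0, 0, 0], [0, 0, 0, 0, 0, 0, 0], [0, 0, 0, 0, 0, 0, 0]]])

```text
clock: 4.78
tcp_pos: [501.9, 166.8, 300.6]
ee_rot: [[1.0, 0.006, 0.0], [0.006, -1.0, -0.001], [0.0, 0.001, -1.0]]
contact_force: [-0.1, 0.2, 0.5]
gripper_width: 85.5
finger_force: 0.0
```

```bash
python3 - <<'E'
from h import *
o=get_obs();print(o["clock"],o["tcp_pos"])
w=cam("wrist");save("w2.png",w["img"])
def rect(w,r,z):
    m=r["region"].astype(np.uint8);cnt=max(cv2.findContours(m,0,2)[0],key=cv2.contourArea)
    v=np.array([atz(w,q,z)[:2] for q in cnt[:,0]],np.float32);return cv2.minAreaRect(v),cv2.minEnclosingCircle(v)
for l,z in[("jar",145),("box",70),("mat",6)]:
    for r in trace("wrist",l)[:2]: print(l,round(r["p"],2),r["point"],*rect(w,r,z))
# white cap by colour
hsv=cv2.cvtColor(w["img"],cv2.COLOR_RGB2HSV);r=trace("wrist","jar")
if r:
    m=(r[0]["region"]&(hsv[...,1]<60)&(hsv[...,2]>110)).astype(np.uint8)
    cnt=max(cv2.findContours(m,0,2)[0],key=cv2.contourArea);c=cv2.minEnclosingCircle(cnt);e=cv2.fitEllipse(cnt)
    print("cap",c,e,atz(w,e[0],145))
plan([505,170,96])
E
```

```text
4.775 [501.9  166.84 300.56]
jar 0.82 [251.9, 161.0] ((511.880859375, 172.65936279296875), (53.178497314453125, 63.77008056640625), 88.6773681640625) ((512.0081787109375, 172.44503784179688), 32.04137420654297)
box 0.7 [214.4, 143.6] ((512.9917602539062, 211.40528869628906), (170.1516571044922, 131.21505737304688), 82.79197692871094) ((513.2298583984375, 211.78343200683594), 105.56773376464844)
box 0.34 [220.2, 244.3] ((366.40924072265625, 225.85067749023438), (77.0603256225586, 79.68277740478516), 89.50700378417969) ((367.6501159667969, 225.625), 41.52789306640625)
mat 0.7 [370.9, 30.0] ((680.6697998046875, -5.0209503173828125), (88.20759582519531, 99.4031982421875), 0.3336949646472931) ((686.4749755859375, -4.626743316650391), 50.903770446777344)
cap ((250.81695556640625, 165.70443725585938), 22.550493240356445) ((251.01547241210938, 165.55471801757812), (43.68375015258789, 44.04478073120117), 139.54815673828125) [507.83 173.18 145.  ]
turn units [ 0. -0.  0.] shift units [ 0.05 -0.06  3.41] q7 -2.02 yaw now -1.567
```

View pics/w2.png

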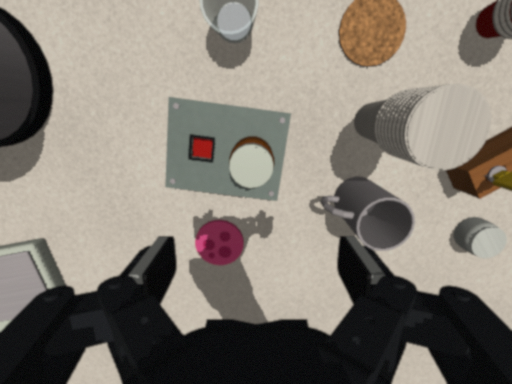

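Wrist view: the jar cap is at (251,165), on the box's keyhole side. The indicator is at (201,148) and the mat at (372,30). The measured heights, sizes and yaw agree, so I grasp the jar now.

send_rows(deltas=[[[0, 0.1, -0.105, 0.85, 0, 0, 0], [0, 0, 0, 0.85, 0, 0, 0], [0, 0, 0, 0.85, 0, 0, 0], [0, 0, 0, 0.6, 0, 0, 0], [0, 0, 0, 0.26, 0, 0, 0], [0.5, 0, 0, 0, 0, 0, 0], [1, 0, 0, 0, 0, 0, 0], [1, 0, 0, 0, 0, 0, 0], [1, 0, 0, 0, 0, 0, 0], [1, 0, 0, 0, 0, 0, 0], [1, 0, 0, 0, 0, 0, 0]]], squeeze=40)

```text
clock: 6.4
tcp_pos: [509.4, 174.7, 98.1]
ee_rot: [[1.0, 0.006, 0.004], [0.006, -1.0, 0.001], [0.004, -0.001, -1.0]]
contact_force: [0.1, -1.1, 4.8]
gripper_width: 52.0
finger_force: 42.5
```

send_rows(deltas=[[[1, 0, 0, -0.35, 0, 0, 0], [1, 0, 0, -0.35, 0, 0, 0], [1, 0.62, 0.467, 0, 0, 0, 0], [1, 0.62, 0.467, 0, 0, 0, 0], [1, 0.62, 0.467, 0, 0, 0, 0], [1, 0.55, 0.25, 0, 0, 0, 0], [1, 0.55, 0.25, 0, 0, 0, 0], [1, 0, 0.54, 0, 0, 0, 0], [1, 0, 0.54, 0, 0, 0, 0], [1, 0, 0, 0, 0, 0, 0], [1, 0, 0, 0, 0, 0, 0], [1, 0, 0, 0, 0, 0, 0]]])

```text
clock: 7.9
tcp_pos: [686.2, -0.9, 138.0]
ee_rot: [[1.0, 0.009, -0.0], [0.009, -1.0, 0.002], [-0.0, -0.002, -1.0]]
contact_force: [-0.1, 0.7, -2.1]
gripper_width: 51.7
finger_force: 42.4
```

```bash
python3 - <<'E'
from h import *
cs={n:cam(n) for n in("scene","top")}
for n in cs: print(n,[(r["point"],round(r["p"],2)) for r in boxes_of(n,"mat")[:2]],[(r["point"],round(r["p"],2)) for r in boxes_of(n,"jar")[:2]])
save("comb3.png",np.hstack([cs["scene"]["img"][130:330,100:400],cs["top"]["img"][80:280,130:360]]))
plan([686,-5,35])
E
```

```text
scene [([209.1, 272.5], 0.7)] [([195.9, 246.1], 0.61), ([334.5, 278.2], 0.44)]
top [] []
turn units [-0.  0.  0.] shift units [-0.01  0.04  1.72] q7 -1.72 yaw now -1.563
```

View pics/comb3.png

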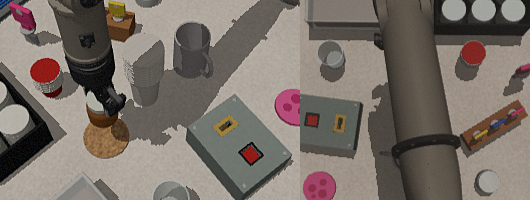

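The jar is held above the mat and the keyhole is now free. Lower, release and rise.

send_rows(deltas=[[[1, 0, 0.07, 0.6, 0, 0, 0], [1, 0, 0, 0.6, 0, 0, 0], [1, 0, 0, 0.3, 0, 0, 0], [1, 0, 0, 0.15, 0, 0, 0], [1, 0, 0, 0.06, 0, 0, 0], [1, 0, 0, 0, 0, 0, 0], [1, 0, 0, 0, 0, 0, 0], [0.5, 0, 0, 0, 0, 0, 0], [0, 0, 0, 0, 0, 0, 0], [0, 0, 0, 0, 0, 0, 0], [0, 0, 0, 0, 0, 0, 0], [0, 0, 0, 0, 0, 0, 0], [0, 0, 0, -0.4, 0, 0, 0], [0, 0, 0, -0.8, 0, 0, 0], [0, 0, 0, -1, 0, 0, 0], [0, 0, 0, -1, 0, 0, 0], [0, 0, 0, -1, 0, 0, 0], [0, 0, 0, 0, 0, 0, 0]]])

```text
clock: 10.45
tcp_pos: [689.4, -6.8, 295.1]
ee_rot: [[1.0, 0.006, 0.014], [0.006, -1.0, 0.001], [0.014, -0.001, -1.0]]
contact_force: [0.1, 0.5, 0.3]
gripper_width: 85.4
finger_force: 0.0
```

```bash
python3 - <<'E'
from h import *
w=cam("wrist")
hsv=cv2.cvtColor(w["img"],cv2.COLOR_RGB2HSV);r=trace("wrist","jar")
for x in r[:2]:
    m=(x["region"]&(hsv[...,1]<60)&(hsv[...,2]>110)).astype(np.uint8)
    cnt=max(cv2.findContours(m,0,2)[0],key=cv2.contourArea);e=cv2.fitEllipse(cnt)
    print("cap",x["p"],e,atz(w,e[0],81))
for x in trace("wrist","mat")[:2]:
    cnt=max(cv2.findContours(x["region"].astype(np.uint8),0,2)[0],key=cv2.contourArea)
    v=np.array([atz(w,q,6)[:2] for q in cnt[:,0]],np.float32);print("mat",x["p"],cv2.minEnclosingCircle(v))
plan([508,172,230])
plan([508,172,230],-1.567)
E
```

```text
cap 0.66 ((257.9898681640625, 165.94622802734375), (36.89566421508789, 37.25356674194336), 143.0701446533203) [685.85  -8.73  81.  ]
mat 0.97 ((686.8223266601562, -5.906499862670898), 49.246307373046875)
turn units [ 0.  0. -0.] shift units [-2.95 -3.01  0.94] q7 -1.69 yaw now -1.564
turn units [0. 0. 0.] shift units [-2.96 -3.    0.94] q7 -1.69 yaw now -1.564
```

send_rows(deltas=[[[0, -0.59, -0.6, 0, 0, 0, 0], [0, -0.59, -0.6, 0.2, 0, 0, 0], [0, -0.59, -0.6, 0.3, 0, 0, 0], [0, -0.59, -0.6, 0.4, 0, 0, 0], [0, -0.6, -0.6, 0.4, 0, 0, 0], [0, 0, 0, 0, 0, 0, 0], [0, 0, 0, 0, 0, 0, 0], [0, 0, 0, 0, 0, 0, 0]]])

```text
clock: 11.6
tcp_pos: [509.0, 169.7, 209.4]
ee_rot: [[1.0, 0.004, 0.001], [0.004, -1.0, -0.0], [0.001, 0.0, -1.0]]
contact_force: [0.8, -0.3, -0.8]
gripper_width: 85.3
finger_force: 0.0
```

```bash
python3 - <<'E'
from h import *
o=get_obs();print(o["clock"],o["tcp_pos"])
w=cam("wrist");np.save("wk.npy",w,allow_pickle=True)
im=w["img"];hsv=cv2.cvtColor(im,cv2.COLOR_RGB2HSV)
u,v=proj(w,[508,172,70]);print(u,v)
u,v=int(u),int(v);c=im[max(v-70,0):v+70,max(u-110,0):u+70]
save("k4.png",cv2.resize(c,None,fx=3,fy=3,interpolation=cv2.INTER_CUBIC))
m=((hsv[...,0]>15)&(hsv[...,0]<32)&(hsv[...,1]>110)&(hsv[...,2]>80)).astype(np.uint8)
for cnt in cv2.findContours(m,0,2)[0]:
    if cv2.contourArea(cnt)>100:
        p=np.array([atz(w,q,70)[:2] for q in cnt[:,0]],np.float32);print("brass",cv2.minAreaRect(cnt),cv2.minAreaRect(p))
r=trace("wrist","box")[0]
cnt=max(cv2.findContours(r["region"].astype(np.uint8),0,2)[0],key=cv2.contourArea)
print("box",cv2.minAreaRect(np.array([atz(w,q,70)[:2] for q in cnt[:,0]],np.float32)))
print([ (x["point"],x["p"],atz(w,x["point"],70)) for x in boxes_of("wrist","keyhole")[:2]])
E
```

```text
11.6 [509.01 169.71 209.42]
254.44332032636154 174.46205881717464
brass ((254.51748657226562, 173.86900329589844), (24.516366958618164, 39.91344451904297), 7.594643592834473) ((508.23980712890625, 171.92706298828125), (27.624452590942383, 46.62960433959961), 82.70721435546875)
box ((514.19921875, 211.35342407226562), (170.0625, 131.85475158691406), 82.87754821777344)
[([221.0, 165.6], 0.94, array([518.16, 209.78,  70.  ]))]
```

View pics/k4.png

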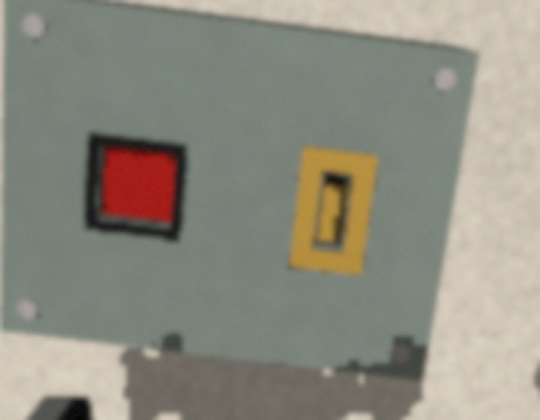

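Keyhole crop: the brass frame is centred at crop (333,211), full image (254.5,174), with the slot along the image vertical. The indicator is red. I measure again from the opposite yaw, which is also the insertion yaw, to cancel hand-eye bias.

send_rows(deltas=[[[0, 0, 0, 0, 0, 0, -0.0282], [0, 0, 0, 0, 0, 0, -0.0282], [0, 0, 0, 0, 0, 0, -0.0282], [0, 0, 0, 0, 0, 0, -0.0282], [0, 0, 0, 0, 0, 0, -0.0282], [0, 0, 0, 0, 0, 0, -0.0282], [0, 0, 0, 0, 0, 0, -0.0282], [0, 0, 0, 0, 0, 0, -0.0282], [0, 0, 0, 0, 0, 0, -0.0282], [0, 0, 0, 0, 0, 0, -0.0282], [0, 0, 0, 0, 0, 0, -0.0282], [0, 0, 0, 0, 0, 0, -0.0282], [0, 0, 0, 0, 0, 0, -0.0282], [0, 0, 0, 0, 0, 0, -0.0282], [0, 0, 0, 0, 0, 0, -0.0282], [0, 0, 0, 0, 0, 0, -0.0282], [0, 0, 0, 0, 0, 0, -0.0282], [0, 0, 0, 0, 0, 0, 0], [0, 0, 0, 0, 0, 0, 0]]])

```text
clock: 14.12
tcp_pos: [508.0, 170.9, 209.5]
ee_rot: [[-0.992, 0.126, 0.0], [0.126, 0.992, 0.0], [-0.0, 0.0, -1.0]]
contact_force: [-0.1, -0.3, 0.4]
gripper_width: 85.4
finger_force: 0.0
```

```bash
python3 - <<'E'
from h import *
o=get_obs();print(o["clock"],o["tcp_pos"],o["joints"][6])
w=cam("wrist")
hsv=cv2.cvtColor(w["img"],cv2.COLOR_RGB2HSV)
m=((hsv[...,0]>15)&(hsv[...,0]<32)&(hsv[...,1]>110)&(hsv[...,2]>80)).astype(np.uint8)
w1=np.load("wk.npy",allow_pickle=True).item()
for cnt in cv2.findContours(m,0,2)[0]:
    if cv2.contourArea(cnt)>100:
        p=np.array([atz(w,q,70)[:2] for q in cnt[:,0]],np.float32);r=cv2.minAreaRect(cnt)
        print("brass",r,cv2.minAreaRect(p),"tri",tri(w1,(254.517,173.869),w,r[0]))
plan([536,-286,200],0.55)
E
```

```text
14.125 [508.04 170.91 209.55] 0.7508563390293327
brass ((257.0, 174.5), (39.0, 24.0), 90.0) ((508.26434326171875, 171.7117919921875), (26.93033218383789, 46.013065338134766), 83.49610900878906) tri (array([508.23, 171.71,  68.1 ]), np.float64(0.4370359350121124))
turn units [0.   0.   0.14] shift units [-6.74 -3.58  0.16] q7 0.75 yaw now 1.445
```

send_rows(deltas=[[[0, 0, 0, -0.17, 0, 0, 0.028], [0, 0, 0, -0.17, 0, 0, 0.028], [0, 0, 0, -0.17, 0, 0, 0.028], [0, 0, 0, -0.17, 0, 0, 0.028], [0, 0, 0, -0.17, 0, 0, 0.028], [0, -0.749, -0.398, 0, 0, 0, 0], [0, -0.749, -0.398, 0, 0, 0, 0], [0, -0.749, -0.398, 0, 0, 0, 0], [0, -0.749, -0.398, 0, 0, 0, 0], [0, -0.749, -0.398, 0, 0, 0, 0], [0, -0.749, -0.398, 0, 0, 0, 0], [0, -0.749, -0.398, 0.3, 0, 0, 0], [0, -0.749, -0.398, 0.3, 0, 0, 0], [0, -0.749, -0.398, 0.4, 0, 0, 0], [0, 0, 0, 0, 0, 0, 0], [0, 0, 0, 0, 0, 0, 0], [0, 0, 0, 0, 0, 0, 0]]])

```text
clock: 16.3
tcp_pos: [545.4, -283.1, 201.7]
ee_rot: [[-0.541, 0.841, 0.002], [0.841, 0.541, 0.0], [-0.001, 0.002, -1.0]]
contact_force: [-0.3, 0.2, 0.3]
gripper_width: 85.2
finger_force: 0.0
```

```bash
python3 - <<'E'
from h import *
o=get_obs();print(o["clock"],o["tcp_pos"],o["joints"][6])
w=cam("wrist");np.save("ws.npy",w,allow_pickle=True);im=w["img"]
w1=np.load("w1.npy",allow_pickle=True).item()
def pk(c):
    hsv=cv2.cvtColor(c["img"],cv2.COLOR_RGB2HSV)
    m=((hsv[...,0]>160)&(hsv[...,0]<178)&(hsv[...,1]>120)&(hsv[...,2]>60)).astype(np.uint8)
    for cnt in cv2.findContours(m,0,2)[0]:
        if cv2.contourArea(cnt)>60:
            p=np.array([atz(c,q,118)[:2] for q in cnt[:,0]],np.float32);r=cv2.minAreaRect(cnt)
            print("pink",r,cv2.minAreaRect(p))
pk(w);print();pk(w1)
r=trace("wrist","stand")
for x in r[:2]:
    cnt=max(cv2.findContours(x["region"].astype(np.uint8),0,2)[0],key=cv2.contourArea)
    print("stand",x["p"],cv2.minAreaRect(np.array([atz(w,q,60)[:2] for q in cnt[:,0]],np.float32)))
u,v=map(int,proj(w,[539,-290,90]));print(u,v)
save("s5.png",cv2.resize(im[max(v-80,0):v+80,max(u-120,0):u+100],None,fx=3,fy=3,interpolation=cv2.INTER_CUBIC))
print(max(v-80,0),max(u-120,0))
E
```

```text
16.3 [ 545.36 -283.06  201.72] 0.7826912635072929
pink ((324.5718078613281, 272.431396484375), (72.95658874511719, 30.024593353271484), 83.1572265625) ((655.287353515625, -323.33251953125), (31.106571197509766, 87.74739837646484), 43.54195785522461)
pink ((142.57691955566406, 203.3845977783203), (27.457656860351562, 19.969205856323242), 33.690067291259766) ((461.15673828125, -355.24505615234375), (21.19649314880371, 25.172630310058594), 84.63568115234375)
pink ((246.5, 187.0), (46.0, 9.0), 90.0) ((536.704833984375, -287.86688232421875), (8.499761581420898, 45.25004196166992), 32.38719177246094)

pink ((332.81536865234375, 219.32310485839844), (13.891888618469238, 21.085905075073242), 29.744882583618164) ((468.9670715332031, -362.4431457519531), (18.133174896240234, 28.19709014892578), 84.49259185791016)
pink ((298.60791015625, 145.90457153320312), (12.367807388305664, 35.106536865234375), 75.0685806274414) ((541.2869873046875, -289.24053955078125), (14.395740509033203, 40.22651290893555), 33.48933792114258)
pink ((367.515625, 53.483367919921875), (22.149765014648438, 69.54447174072266), 88.15238952636719) ((654.7293090820312, -323.4320068359375), (21.295387268066406, 72.01435852050781), 20.030698776245117)
stand 0.64 ((509.2275085449219, -244.47279357910156), (53.11526870727539, 179.9853973388672), 31.789155960083008)
248 182
102 128
```

View pics/s5.png

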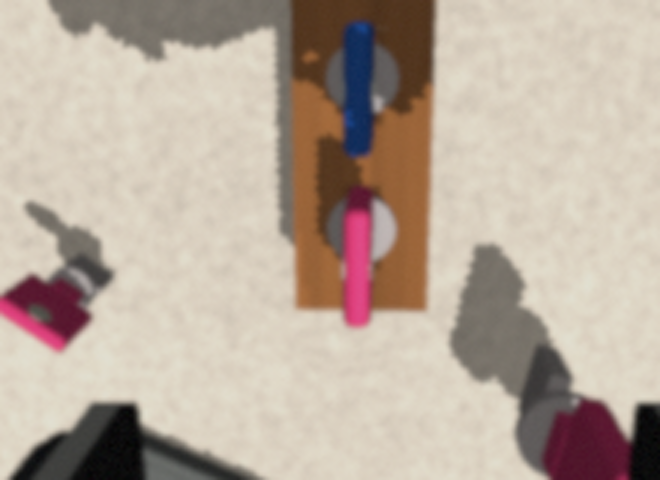

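```bash
python3 - <<'E'
from h import *
w=np.load("ws.npy",allow_pickle=True).item();im=w["img"].astype(int)
print(im[160:218,246].tolist())
o=get_obs();R=np.array(o["ee_rot"]);p=np.array(o["tcp_pos"])
for c,r in[(247,164),(247,171),(247,210),(247,211)]: print(c,r,(R.T@(atz(w,(c,r),118)-p))[:2],(R.T@(atz(w,(c,r),76)-p))[:2])
# stand end edge rows & collar in tool coords at z60
for c,r in[(247,204.5),(225.5,180),(272,180)]: print(c,r,(R.T@(atz(w,(c,r),60)-p))[:2])
E
```

```text
[[90, 58, 32], [89, 57, 32], [88, 55, 33], [86, 49, 37], [87, 36, 42], [90, 29, 47], [91, 27, 49], [89, 24, 47], [92, 24, 49], [93, 27, 50], [97, 25, 51], [122, 31, 65], [161, 44, 85], [195, 54, 104], [215, 63, 119], [221, 68, 126], [223, 69, 129], [223, 68, 128], [223, 69, 129], [223, 68, 128], [223, 69, 128], [224, 69, 128], [223, 68, 128], [223, 68, 128], [223, 69, 128], [223, 68, 128], [223, 68, 128], [223, 69, 129], [224, 70, 129], [223, 68, 128], [223, 69, 129], [224, 69, 129], [223, 67, 128], [223, 69, 129], [223, 67, 128], [224, 68, 129], [223, 68, 128], [223, 68, 129], [223, 67, 128], [223, 68, 128], [223, 67, 128], [223, 68, 128], [223, 67, 128], [223, 68, 129], [224, 68, 129], [223, 68, 129], [223, 68, 129], [223, 67, 128], [223, 68, 128], [221, 77, 127], [216, 113, 139], [211, 163, 163], [214, 195, 183], [217, 205, 189], [216, 206, 190], [215, 204, 189], [216, 206, 190], [216, 206, 189]]
247 164 [23.66 -8.83] [ 15.33 -10.27]
247 171 [17.07 -8.9 ] [  7.61 -10.35]
247 210 [-21.58  -9.28] [-37.54 -10.79]
247 211 [-22.61  -9.29] [-38.75 -10.81]
247 204.5 [-36.66 -11.3 ]
225.5 180 [ -6.61 -35.85]
272 180 [-6.64 17.89]
```

The crop shows the middle-sized pink key at (357,265), upright in the end pocket beside blue (358,90). The look-alikes at (45,310) and (590,440) are outside the stand. In tool axes the key is at (-2.9,-9.0) mm, and the stand edge gives the same.

send_rows(deltas=[[[0, -0.048, -0.15, 0, 0, 0, 0], [0, 0, 0, 0.8, 0, 0, 0], [0, 0, 0, 0.7, 0, 0, 0], [0, 0, 0, 0.4, 0, 0, 0], [0, 0, 0, 0.16, 0, 0, 0], [0, 0, 0, 0, 0, 0, 0], [0, 0, 0, 0, 0, 0, 0]]], squeeze=60)

```text
clock: 17.27
tcp_pos: [539.4, -293.0, 78.5]
ee_rot: [[-0.538, 0.843, 0.003], [0.843, 0.538, -0.001], [-0.003, 0.002, -1.0]]
contact_force: [0.3, -0.1, 0.3]
gripper_width: 85.3
finger_force: 0.0
```

```bash
python3 - <<'E'
from h import *
o=get_obs();R=np.array([[-0.541,.841,0],[.841,.541,0],[0,0,-1]]);print(np.round(o["tcp_pos"],2),R.T@(np.array(o["tcp_pos"])-[545.36,-283.06,201.72]),np.round(o["ee_rot"],4))
E
```

```text
[ 539.39 -293.03   78.52] [ -5.15 -10.41 123.2 ] [[-0.54  0.84  0.  ]
 [ 0.84  0.54 -0.  ]
 [-0.    0.   -1.  ]]
```

send_rows(deltas=[[[0, 0.037, 0.022, 0, 0, 0, 0], [0, 0, 0, 0, 0, 0, 0]]])

```text
clock: 17.52
tcp_pos: [538.8, -289.7, 77.7]
ee_rot: [[-0.539, 0.842, 0.001], [0.842, 0.539, -0.0], [-0.001, 0.001, -1.0]]
contact_force: [0.1, 1.0, -0.3]
gripper_width: 85.7
finger_force: 0.0
```

send_rows(deltas=[[[0.5, 0, 0, 0, 0, 0, 0], [1, 0, 0, 0, 0, 0, 0], [1, 0, 0, 0, 0, 0, 0], [1, 0, 0, 0, 0, 0, 0], [1, 0, 0, 0, 0, 0, 0], [1, 0, 0, 0, 0, 0, 0], [1, 0, 0, 0, 0, 0, 0], [1, 0, 0, 0, 0, 0, 0]]])

```text
clock: 18.52
tcp_pos: [538.3, -289.9, 77.0]
ee_rot: [[-0.538, 0.843, 0.0], [0.843, 0.538, 0.0], [-0.0, 0.0, -1.0]]
contact_force: [1.0, 0.7, 0.1]
gripper_width: 7.2
finger_force: 60.2
```

send_rows(deltas=[[[1, 0, 0, -0.25, 0, 0, 0], [1, 0, 0, -0.6, 0, 0, 0], [1, 0, 0, -0.8, 0, 0, 0], [1, 0, 0, -0.85, 0, 0, 0], [1, 0, 0, -0.65, 0, 0, 0], [1, 0.4, 0.22, 0, 0, 0, 0], [1, 0.8, 0.44, 0, 0, 0, 0], [1, 0.8, 0.44, 0, 0, 0, 0], [1, 0.8, 0.44, 0, 0, 0, 0], [1, 0.8, 0.44, 0, 0, 0, 0], [1, 0.8, 0.44, 0, 0, 0, 0], [1, 0.8, 0.44, 0, 0, 0, 0], [1, 0.8, 0.44, 0, 0, 0, 0], [1, 0.75, 0.42, 0, 0, 0, 0], [1, 0.4, 0.22, 0, 0, 0, 0], [1, 0, 0, 0, 0, 0, -0.028], [1, 0, 0, 0, 0, 0, -0.028], [1, 0, 0, 0, 0, 0, -0.028], [1, 0, 0, 0, 0, 0, -0.028], [1, 0, 0, 0, 0, 0, -0.028]]])

```text
clock: 21.02
tcp_pos: [506.4, 198.7, 266.8]
ee_rot: [[-0.993, 0.117, 0.001], [0.117, 0.993, -0.0], [-0.001, -0.0, -1.0]]
contact_force: [-0.3, 0.2, -1.3]
gripper_width: 8.0
finger_force: 60.1
```

send_rows(deltas=[[[1, 0, 0, 0.5, 0, 0, 0], [1, 0, 0, 0.5, 0, 0, 0], [1, 0, 0, 0, 0, 0, 0], [1, 0, 0, 0, 0, 0, 0]]])

```text
clock: 21.52
tcp_pos: [507.1, 199.3, 207.5]
ee_rot: [[-0.992, 0.123, 0.002], [0.123, 0.992, 0.001], [-0.002, 0.001, -1.0]]
contact_force: [1.2, 0.4, -0.6]
gripper_width: 7.2
finger_force: 60.0
```

```bash
python3 - <<'E'
from h import *
o=get_obs();print(o["clock"],o["tcp_pos"],o["joints"][6])
w=cam("wrist");im=w["img"];s=cam("scene");print(proj(s,[508,172,160]))
u,v=map(int,proj(s,[508,172,140]))
save("h6.png",np.hstack([cv2.resize(im[100:384,130:390],(416,454)),cv2.resize(s["img"][v-70:v+70,u-60:u+50],(357,454))]))
plan([508.25,171.8,120],1.448)
E
```

```text
21.525 [507.07 199.27 207.46] 0.6957609095730896
[332.34 234.38]
turn units [ 0.  0. -0.] shift units [-0.07 -0.46  1.46] q7 0.7 yaw now 1.448
```

View pics/h6.png

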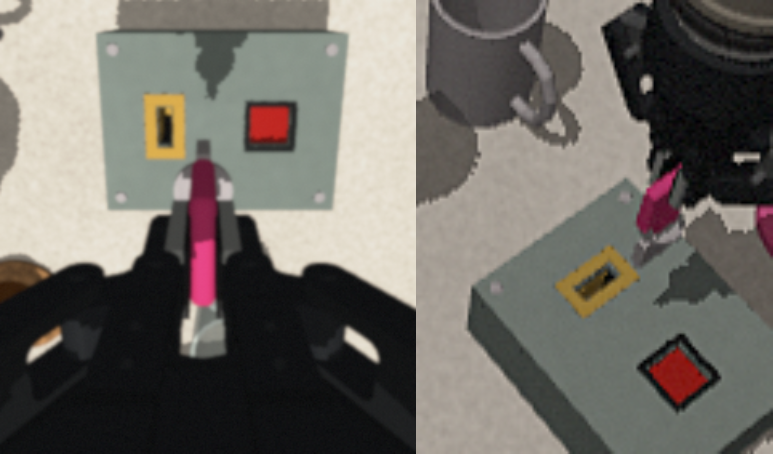

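Left: the key hangs upright in the fingers (bow at (203,240)) and the keyhole is at (165,126). The scene view also shows the key straight. I overshot about 27 mm in y, and I check the key's offset in the tool.

```bash
python3 - <<'E'
from h import *
c=capture("wrist");im=c["img"].astype(int);T=np.array(c["tool_from_camera"]);K=np.array(c["camera_matrix"])
def tl(p,z):
    d=T[:3,:3]@np.linalg.inv(K)@[p[0],p[1],1];return T[:3,3]+d*(z-T[2,3])/d[2]
m=((im[...,0]>170)&(im[...,1]<120)&(im[...,2]>80)).astype(np.uint8);m[:, :200]=0;m[:,320:]=0;m[:190]=0
cnt=max(cv2.findContours(m,0,2)[0],key=cv2.contourArea);x,y,a,b=cv2.boundingRect(cnt);print(x,y,a,b)
print(tl((x+a/2-.5,y-.5),-41),tl((x+a/2-.5,y+b-.5),-41),tl((x+a/2-.5,y+b/2),-41))
mid=x+a//2;print(im[y-6:y+6,mid,0],im[y+b-6:y+b+5,mid,0])
# keyhole in tool frame now
hsv=cv2.cvtColor(c["img"],cv2.COLOR_RGB2HSV)
m=((hsv[...,0]>15)&(hsv[...,0]<32)&(hsv[...,1]>110)&(hsv[...,2]>80)).astype(np.uint8)
cn=max([q for q in cv2.findContours(m,0,2)[0] if q[:,0,1].max()<250],key=cv2.contourArea)
r=cv2.minAreaRect(cn);print(r,"keyhole tool",tl(r[0],207.5-70))
E
```

```text
250 250 14 42
[  4.5    0.01 -41.  ] [-20.41   0.   -41.  ] [ -7.94   0.01 -41.  ]
[132 133 132 134 134 142 174 217 230 232 232 231] [232 231 231 229 214 173 127 109 105 106 106]
((232.0, 178.5), (39.0, 24.0), 90.0) keyhole tool [ -3.8  -27.87 137.5 ]
```

send_rows(deltas=[[[1, -0.055, -0.458, 0.3, 0, 0, 0], [1, 0, 0, 0.5, 0, 0, 0], [1, 0, 0, 0.4, 0, 0, 0], [1, 0, 0, 0, 0, 0, 0], [1, 0, 0, 0, 0, 0, 0], [1, 0, 0, 0, 0, 0, 0]]])

```text
clock: 22.42
tcp_pos: [507.3, 172.0, 135.5]
ee_rot: [[-0.992, 0.122, 0.003], [0.122, 0.992, 0.001], [-0.003, 0.001, -1.0]]
contact_force: [0.4, 1.2, -0.3]
gripper_width: 7.5
finger_force: 60.0
```

```bash
python3 - <<'E'
from h import *
o=get_obs();print(o["tcp_pos"],np.round(o["ee_rot"],4))
w=cam("wrist");c=w
im=w["img"];o2=get_obs();print(o2["tcp_pos"]);plan([507.35,171.9,o2["tcp_pos"][2]],1.449)
hsv=cv2.cvtColor(im,cv2.COLOR_RGB2HSV)
m=((hsv[...,0]>15)&(hsv[...,0]<32)&(hsv[...,1]>110)&(hsv[...,2]>80)).astype(np.uint8)
for cn in cv2.findContours(m,0,2)[0]:
    if cv2.contourArea(cn)>80: r=cv2.minAreaRect(cn);print(r,atz(w,r[0],70),cv2.boundingRect(cn))
s=cam("scene");u,v=map(int,proj(s,[508,172,80]))
save("i7.png",np.hstack([cv2.resize(im[100:300,170:350],(414,460)),cv2.resize(s["img"][v-40:v+40,u-35:u+35],(402,460),interpolation=cv2.INTER_CUBIC)]))
E
```

```text
[507.34 171.95 135.47] [[-0.99  0.12  0.  ]
 [ 0.12  0.99  0.  ]
 [-0.    0.   -1.  ]]
[507.18 171.76 135.21]
turn units [ 0.  0. -0.] shift units [-0.  0.  0.] q7 0.7 yaw now 1.448
((256.5, 188.0), (36.0, 31.0), 90.0) [501.65 172.76  70.  ] (241, 170, 32, 37)
```

View pics/i7.png

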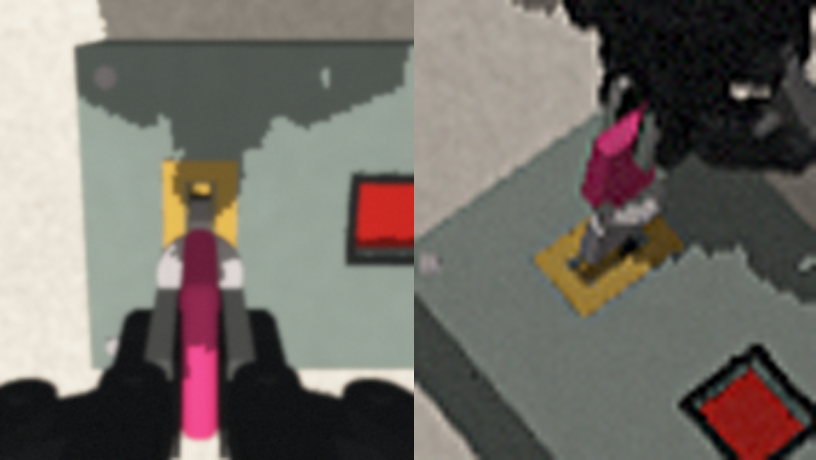

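The key's foot is lined up over the slot: left view foot (201,212) over the slot, and the scene view agrees. Descend in steps and watch the force.

send_rows(deltas=[[[1, 0, 0, 0.12, 0, 0, 0], [1, 0, 0, 0.12, 0, 0, 0], [1, 0, 0, 0.12, 0, 0, 0], [1, 0, 0, 0, 0, 0, 0]]])

```text
clock: 23.02
tcp_pos: [505.8, 171.0, 111.4]
ee_rot: [[-0.993, 0.122, -0.002], [0.122, 0.993, -0.0], [0.002, -0.0, -1.0]]
contact_force: [0.1, -0.4, -0.0]
gripper_width: 7.5
finger_force: 60.1
```

send_rows(deltas=[[[1, -0.02, 0.01, 0.12, 0, 0, 0], [1, 0, 0, 0.12, 0, 0, 0], [1, 0, 0, 0.1, 0, 0, 0], [1, 0, 0, 0.05, 0, 0, 0], [1, 0, 0, 0, 0, 0, 0]]])

```text
clock: 23.65
tcp_pos: [507.4, 171.5, 88.6]
ee_rot: [[-0.992, 0.122, -0.001], [0.122, 0.992, -0.0], [0.0, -0.0, -1.0]]
contact_force: [0.3, -0.0, -0.6]
gripper_width: 7.4
finger_force: 60.1
```

send_rows(deltas=[[[1, 0, 0, 0.03, 0, 0, 0], [1, 0, 0, 0, 0, 0, 0], [1, 0, 0, 0, 0, 0, 0]]])

```text
clock: 24.02
tcp_pos: [507.7, 171.6, 87.2]
ee_rot: [[-0.992, 0.122, 0.0], [0.122, 0.992, 0.0], [-0.0, 0.0, -1.0]]
contact_force: [0.3, 0.3, -0.3]
gripper_width: 7.5
finger_force: 60.1
```

send_rows(deltas=[[[1, 0, 0.003, 0, 0, 0, 0.027], [1, 0, 0.003, 0, 0, 0, 0.027], [1, 0, 0.003, 0, 0, 0, 0.027], [1, 0, 0.003, 0, 0, 0, 0.027], [1, 0, 0.003, 0, 0, 0, 0.027], [1, 0, 0.003, 0, 0, 0, 0.027], [1, 0, 0.003, 0, 0, 0, 0.027], [1, 0, 0.003, 0, 0, 0, 0.027], [1, 0, 0.003, 0, 0, 0, 0.027], [1, 0, 0, 0, 0, 0, 0.024], [1, 0, 0, 0, 0, 0, 0], [1, 0, 0, 0, 0, 0, 0]]])

```text
clock: 25.52
tcp_pos: [509.1, 173.1, 87.1]
ee_rot: [[0.225, 0.974, 0.001], [0.974, -0.225, 0.001], [0.001, 0.001, -1.0]]
contact_force: [2.0, 1.2, -3.5]
gripper_width: 7.3
finger_force: 59.7
```

```bash
python3 - <<'E'
from h import *
o=get_obs();print(o["clock"],o["tcp_pos"],np.round(o["ee_rot"],3),o["torque"],o["contact_force"])
plan([508,172,87],1.449-1.7)
s=cam("scene")
for l in("flag","box"):
    r=boxes_of("scene",l)[:1];print(l,r)
u,v=map(int,proj(s,[518,247,70]));print(s["img"][v-4:v+5:2,u-6:u+7:3].tolist())
E
```

```text
25.525 [509.13 173.05  87.08] [[ 0.23  0.97  0.  ]
 [ 0.97 -0.23  0.  ]
 [ 0.    0.   -1.  ]] [ 0.3  -0.59  0.04] [ 2.01  1.19 -3.54]
turn units [ 0. -0.  0.] shift units [-0.02 -0.01  0.  ] q7 -0.82 yaw now -0.227
flag [{'point': [351.9, 286.3], 'p': 0.45}]
box [{'point': [338.7, 279.3], 'p': 0.6}]
[[[43, 38, 41], [40, 129, 62], [41, 126, 61], [66, 67, 67], [50, 53, 54]], [[29, 79, 46], [41, 117, 59], [40, 120, 64], [36, 81, 47], [18, 21, 19]], [[41, 121, 59], [40, 119, 61], [38, 115, 58], [37, 120, 60], [69, 69, 66]], [[35, 118, 58], [43, 119, 62], [41, 118, 61], [39, 118, 59], [16, 78, 29]], [[40, 128, 63], [37, 116, 58], [39, 117, 59], [40, 117, 58], [38, 124, 60]]]
```

The indicator reads green. A touch more to make sure of the stop.

send_rows(deltas=[[[1, 0, 0, 0, 0, 0, 0.01], [1, 0, 0, 0, 0, 0, 0], [1, 0, 0, 0, 0, 0, 0]]])

```text
clock: 26.05
tcp_pos: [509.0, 172.9, 87.1]
ee_rot: [[0.286, 0.958, 0.001], [0.958, -0.286, 0.0], [0.001, 0.001, -1.0]]
contact_force: [3.1, 0.4, -4.8]
gripper_width: 7.7
finger_force: 61.6
```

```bash
python3 - <<'E'
from h import *
o=get_obs();print(o["torque"],o["contact_force"],o["tcp_pos"]);plan([509,172,87])
E
```

```text
[ 0.41 -0.81  0.83] [ 3.07  0.44 -4.84] [509.02 172.92  87.07]
turn units [ 0. -0.  0.] shift units [-0.01  0.    0.  ] q7 -0.88 yaw now -0.29
```

The torque is 0.83 N m, so it is firmly on the stop. Turn back home and a little past.

send_rows(deltas=[[[1, 0, 0, 0, 0, 0, -0.027], [1, 0, -0.003, 0, 0, 0, -0.027], [1, 0, -0.003, 0, 0, 0, -0.027], [1, 0, -0.003, 0, 0, 0, -0.027], [1, 0, -0.003, 0, 0, 0, -0.027], [1, 0, -0.003, 0, 0, 0, -0.027], [1, 0, -0.003, 0, 0, 0, -0.027], [1, 0, -0.003, 0, 0, 0, -0.027], [1, 0, -0.003, 0, 0, 0, -0.027], [1, 0, -0.003, 0, 0, 0, -0.027], [1, 0, 0, 0, 0, 0, -0.024], [1, 0, 0, 0, 0, 0, 0], [1, 0, 0, 0, 0, 0, 0]]])

```text
clock: 27.68
tcp_pos: [507.9, 171.5, 87.5]
ee_rot: [[-1.0, 0.019, 0.001], [0.019, 1.0, -0.0], [-0.001, -0.0, -1.0]]
contact_force: [1.8, 0.1, -0.4]
gripper_width: 7.9
finger_force: 60.1
```

```bash
python3 - <<'E'
from h import *
o=get_obs();print(o["torque"],o["contact_force"],o["tcp_pos"]);plan([507.35,171.9,87],1.449)
E
```

```text
[ 0.08 -0.56  0.01] [ 1.84  0.11 -0.39] [507.89 171.46  87.47]
turn units [-0.    0.    0.02] shift units [0.01 0.01 0.01] q7 0.75 yaw now 1.552
```

send_rows(deltas=[[[1, 0, 0, 0, 0, 0, -0.01], [1, 0, 0, 0, 0, 0, 0], [1, 0, 0, 0, 0, 0, 0]]])

```text
clock: 28.05
tcp_pos: [507.9, 171.5, 87.5]
ee_rot: [[-0.999, -0.043, 0.001], [-0.043, 0.999, -0.0], [-0.001, -0.0, -1.0]]
contact_force: [1.6, 0.0, 1.8]
gripper_width: 7.6
finger_force: 62.4
```

```bash
python3 - <<'E'
from h import *
o=get_obs();print(o["torque"],o["contact_force"],o["tcp_pos"]);plan([507.35,171.9,87],1.449)
E
```

```text
[ 0.02 -0.47 -0.84] [1.6  0.03 1.85] [507.9  171.47  87.46]
turn units [-0.    0.    0.03] shift units [0.01 0.01 0.01] q7 0.81 yaw now 1.614
```

Also firmly on the home stop. Straighten and pull out.

send_rows(deltas=[[[1, 0, 0.005, 0, 0, 0, 0.0262], [1, 0, 0, 0, 0, 0, 0], [1, 0, 0, -0.15, 0, 0, 0], [1, 0, 0, -0.2, 0, 0, 0], [1, 0, 0, -0.2, 0, 0, 0], [1, 0, 0, -0.2, 0, 0, 0], [1, 0, 0, 0, 0, 0, 0]]])

```text
clock: 28.92
tcp_pos: [508.3, 172.7, 133.5]
ee_rot: [[-0.993, 0.117, 0.003], [0.117, 0.993, 0.001], [-0.002, 0.001, -1.0]]
contact_force: [-0.8, 0.2, -0.3]
gripper_width: 7.8
finger_force: 60.2
```

send_rows(deltas=[[[1, 0, 0, -0.6, 0, 0, 0.028], [1, 0, 0, -0.6, 0, 0, 0.028], [1, 0, 0, -0.6, 0, 0, 0.028], [1, 0, 0, -0.43, 0, 0, 0.028], [1, 0, 0, 0, 0, 0, 0.028], [1, -0.752, -0.414, 0, 0, 0, 0], [1, -0.752, -0.414, 0, 0, 0, 0], [1, -0.752, -0.414, 0, 0, 0, 0], [1, -0.752, -0.414, 0, 0, 0, 0], [1, -0.752, -0.414, 0, 0, 0, 0], [1, -0.752, -0.414, 0, 0, 0, 0], [1, -0.752, -0.414, 0, 0, 0, 0], [1, -0.752, -0.414, 0, 0, 0, 0], [1, -0.752, -0.414, 0, 0, 0, 0], [1, 0, 0, 0.6, 0, 0, 0], [1, 0, 0, 0.8, 0, 0, 0], [1, 0, 0, 0.5, 0, 0, 0], [1, 0, 0, 0, 0, 0, 0], [1, 0, 0, 0, 0, 0, 0]]])

```text
clock: 31.3
tcp_pos: [540.9, -290.4, 153.2]
ee_rot: [[-0.543, 0.84, 0.002], [0.84, 0.543, -0.001], [-0.002, 0.001, -1.0]]
contact_force: [0.3, -0.2, -0.1]
gripper_width: 7.5
finger_force: 60.0
```

```bash
python3 - <<'E'
from h import *
o=get_obs();print(o["clock"],o["tcp_pos"],np.round(o["ee_rot"],3));plan([538.5,-290.1,145],0.567)
E
```

```text
31.3 [ 540.87 -290.4   153.2 ] [[-0.54  0.84  0.  ]
 [ 0.84  0.54 -0.  ]
 [-0.    0.   -1.  ]]
turn units [0. 0. 0.] shift units [ 0.03 -0.03  0.14] q7 0.78 yaw now 0.574
```

send_rows(deltas=[[[1, 0.029, -0.027, 0.2, 0, 0, 0.001], [1, 0, 0, 0.2, 0, 0, 0], [1, 0, 0, 0, 0, 0, 0], [1, 0, 0, 0, 0, 0, 0]]])

```text
clock: 31.8
tcp_pos: [537.7, -289.7, 127.9]
ee_rot: [[-0.537, 0.843, 0.0], [0.843, 0.537, -0.0], [-0.0, 0.0, -1.0]]
contact_force: [0.5, 1.0, -0.4]
gripper_width: 7.2
finger_force: 60.1
```

```bash
python3 - <<'E'
from h import *
o=get_obs();print(o["tcp_pos"])
w=cam("wrist");s=cam("scene");t=cam("top")
plan([538.6,-289.8,78.5],0.567)
u,v=map(int,proj(s,[538,-290,80]))
save("p8.png",np.hstack([cv2.resize(w["img"][110:300,160:350],(400,400)),cv2.resize(s["img"][v-35:v+35,u-35:u+35],(400,400),interpolation=cv2.INTER_CUBIC)]))
E
```

```text
[ 537.74 -289.75  127.94]
turn units [0. 0. 0.] shift units [-0.01  0.01  0.83] q7 0.77 yaw now 0.567
```

View pics/p8.png

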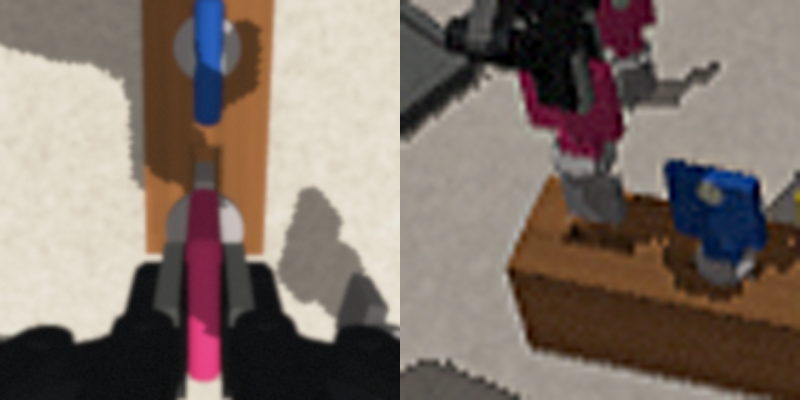

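The key hangs straight above the empty pocket: right view foot (595,200) over the slot (605,235), left view foot (205,178) on the stand's centre line. Lower it.

send_rows(deltas=[[[1, -0.007, 0.006, 0.12, 0, 0, 0], [1, 0, 0, 0.12, 0, 0, 0], [1, 0, 0, 0.12, 0, 0, 0], [1, 0, 0, 0, 0, 0, 0]]])

```text
clock: 32.45
tcp_pos: [537.4, -289.6, 105.1]
ee_rot: [[-0.537, 0.843, -0.002], [0.843, 0.537, 0.001], [0.002, -0.001, -1.0]]
contact_force: [-0.2, 0.3, -1.0]
gripper_width: 7.4
finger_force: 60.1
```

send_rows(deltas=[[[1, -0.01, 0.012, 0.12, 0, 0, 0], [1, 0, 0, 0.12, 0, 0, 0], [1, 0, 0, 0.12, 0, 0, 0], [1, 0, 0, 0.07, 0, 0, 0], [1, 0, 0, 0, 0, 0, 0]]])

```text
clock: 33.08
tcp_pos: [538.8, -289.9, 80.0]
ee_rot: [[-0.537, 0.843, -0.001], [0.843, 0.537, 0.0], [0.001, -0.001, -1.0]]
contact_force: [-0.5, 0.6, -1.0]
gripper_width: 7.5
finger_force: 60.1
```

send_rows(deltas=[[[1, 0, 0, 0.04, 0, 0, 0], [1, 0, 0, 0, 0, 0, 0], [1, 0, 0, 0, 0, 0, 0], [0.7, 0, 0, 0, 0, 0, 0], [0.3, 0, 0, 0, 0, 0, 0], [0, 0, 0, 0, 0, 0, 0], [0, 0, 0, 0, 0, 0, 0], [0, 0, 0, 0, 0, 0, 0], [0, 0, 0, 0, 0, 0, 0], [0, 0, 0, -0.2, 0, 0, 0], [0, 0, 0, -0.5, 0, 0, 0], [0, 0, 0, -0.8, 0, 0, 0], [0, 0, 0, -0.8, 0, 0, 0], [0, 0, 0, 0, 0, 0, 0], [0, 0, 0, 0, 0, 0, 0]]])

```text
clock: 34.95
tcp_pos: [539.0, -289.9, 216.4]
ee_rot: [[-0.537, 0.843, 0.0], [0.843, 0.537, -0.0], [-0.0, -0.0, -1.0]]
contact_force: [-0.1, -0.1, -1.0]
gripper_width: 85.4
finger_force: 0.0
```

```bash
python3 - <<'E'
from h import *
o=get_obs();print(o["clock"],o["tcp_pos"],o["gripper_width"])
w=cam("wrist");s=cam("scene")
hsv=cv2.cvtColor(w["img"],cv2.COLOR_RGB2HSV)
m=((hsv[...,0]>160)&(hsv[...,0]<178)&(hsv[...,1]>120)&(hsv[...,2]>60)).astype(np.uint8)
for cnt in cv2.findContours(m,0,2)[0]:
    if cv2.contourArea(cnt)>60:
        p=np.array([atz(w,q,118)[:2] for q in cnt[:,0]],np.float32);print("pink",cv2.minAreaRect(p))
save("f9.png",np.hstack([w["img"][60:340,130:390],s["img"][90:370,110:410]]))
E
```

```text
34.95 [ 538.97 -289.94  216.37] 85.35242551248687
pink ((652.85595703125, -324.6698913574219), (26.638843536376953, 83.75208282470703), 39.89081954956055)
pink ((459.56134033203125, -358.0757751464844), (19.62352180480957, 25.090620040893555), 84.95528411865234)
pink ((537.3059692382812, -288.3999938964844), (8.471863746643066, 44.32295608520508), 34.536224365234375)
```

View pics/f9.png

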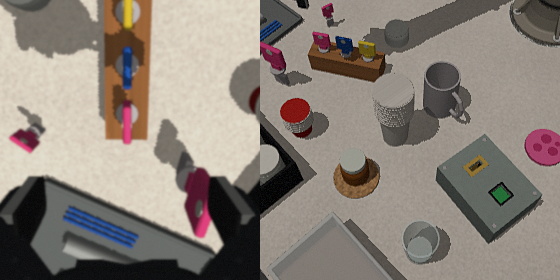

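The pink key stands in its end pocket (left view (127,120)) within 1 mm of where it was, with blue and yellow in place. The jar stands on the mat (right view (353,170)) and the indicator is green (501,193). Handing in.

```bash
python3 -c "
from rig import sign_off;print(sign_off())"
```

```text
the job is handed in; nothing more can be done
None
```

The job is handed in with the jar upright on the cork mat, the indicator green, the lock turned back to its home stop, and the pink key back in its own pocket; sign-off returned no verdict, but the last pictures and force readings agree with all of this.

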